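Open the battery compartment of the radio

TASK

The radio on the table needs fresh batteries: press the springy snap tab of its battery cover down and, keeping it down to start with, push the cover along in the direction of its arrow, out of its rails and off the battery compartment. Leave the cover lying flat on the radio's back with the whole compartment uncovered. Only press and push: do not lift or carry the cover, do not push it off the radio, and leave the other things on the table where they stand.

Things in the scene. Friction and masses are not known exactly. Their poses are not given: they have to be found in the camera images.
- radio: Portable radio lying on its front, cream plastic, 140 mm (its x) by 250 mm (its y) by 60 mm high; does not move when pushed. Origin: centre of its underside, on the table; z up. The flat back panel is on top, 60 mm above the origin, and is bare from y = -5 mm to its end at y = +125 mm. A carrying handle is folded along the +x edge, lower than the back.
- compartment (a point): Centre of the battery compartment's opening, level with the back panel, at x 0, y -39 mm of the radio, axes along the radio's. The opening is 54 mm (x) by 60 mm (y), with four cells just under its rim. Beside it two rails run 36 mm towards -y and 34 mm towards +y of this point, 8.5 mm high; their lips, 56 mm apart, overlap the cover's side edges.
- cover: Dark grey battery cover, 57 g, loose but held by rails and tab: panel 66 (x) by 72 (y) by 3 mm, a cross bar 88 mm wide, 6 mm high at its +y end. Origin: middle of the panel's underside, at compartment at first, axes along the radio's. It comes off only to +y, where its arrowhead points. It reaches 41 mm to +y, 63 mm to -y (tab's end): the compartment is all bare after 93 mm of travel.
- tab (a joint): Snap tab, a springy tongue hinged across the middle of the cover: 0 = sprung up, 0.13 rad = pressed level (1 N on its pad to begin, about 4 N to press home). Up, its shoulders stand 2 mm behind the rail ends and lock the cover; from about 0.1 rad they pass under the rail lips, and the rails then keep the tab down until the cover has gone 77 mm.
- tab_pad (a point): Middle of the top of the tab's ribbed thumb pad, moving with it, 54 mm to -y of the cover's origin. The flat is 34 mm (x) by 17 mm (y). At its +y end, 8.5 mm off, a thumb step stands 7 mm higher, 34 mm wide, for a fingertip to push on; at -y the pad ends 8.5 mm off, open. With the tab up it is 16.5 mm above the back panel; home, 9.5 mm, 1 mm over the rails' tops.
- tumbler: Bystander: steel travel tumbler with a black lid, 77 mm across, 166 mm high, upright; origin at the centre of its foot.
- glass: Bystander: small drinking glass, 52 mm across, 75 mm high; origin at the centre of its foot.
- fresh_cells: Bystander: shallow grey tray 60 x 66 mm with four fresh cells, 17 mm high; origin at the centre of its underside.
- pen_box: Bystander: open wooden box of pens, 130 x 190 x 55 mm; origin at the centre of its underside.
Things that resemble listed ones, but are neither listed nor needed, are in the scene too. Of the things like the cover, leave any that is green; of the rest the larger one is meant.

How it is judged:
On the way, in this order (a step that is already met when the one before it is completed fails the run):
1. the snap tab is pressed down (0.08 rad) while the cover is still in its place (moved less than 6 mm) (value of joint tab above 0.08 rad and y of cover in the frame of radio below -0.033 m).
2. the cover, pushed along, has left its rails and the compartment (y of cover in the frame of radio above 0.05 m).
At the end, for the whole second after the job is handed in: The cover lies still and flat (within 0.1 rad, its underside within 4 mm of the back panel) on the radio's back, at least 89 mm from where it was, so that the compartment is uncovered to within 4 mm, with its tab sprung up again (y of cover in the frame of radio above 0.05 m and z of cover in the frame of radio between 0.056 and 0.064 m and angle between cover's own z axis and vertical below 0.1 rad and value of joint tab below 0.04 rad and linear speed of cover below 0.02 m/s); the robot touches nothing.
It fails at once if the cover is lifted (more than 15 mm above the radio's back) (z of cover in the frame of radio above 0.075 m).
It fails at once if the cover is pushed or knocked off the radio (z of cover in the frame of radio below 0.045 m).
It fails at once if the tumbler, glass, tray of fresh cells or pen box is disturbed (moved more than 30 mm) (distance of any of tumbler, glass, fresh_cells, pen_box from where it was at the start of the episode above 0.03 m).
It also fails if it takes over 34 s, if anything falls off the work surface, if the arm or the gripper's body presses on something with over 40 N, if the wrist force passes 120 N, or if a joint passes its speed limit or range.

ROBOT

A 6-joint arm with a two-finger parallel gripper is mounted at the origin on the work surface. World frame = base frame: x ahead of the robot, y to its left, z up, the work surface at z = 0. Lengths are in m, angles in rad, forces in N, time in s.
With the tool pointing down it reaches from about 0.425 to 0.95 m from the base axis. Payload 3.5 kg.
Tool frame: the origin (TCP) lies at the very end of the fingers, on their centre line; the grasp point (between the pads) lies 19 mm behind it; y points along the fingers, z is the direction in which the jaws open and shut, and the axes are right-handed (so a half turn about y gives the same grasp; the last joint's range is limited). The gripper opens to 85 mm and grips with 20 to 120 N. Pads are 22 mm wide; open, the fingers measure 114 mm over their backs; the gripper's body (76 mm by 85 mm) begins 54 mm behind the grasp point. The pads swing forward as they close: fully open they stand 13 mm farther back than shut.
Start: joints at [-1.477, 0.286, 1.577, -0, 1.279, -0.15], TCP at [0.163, -0.655, 0.231] pointing down, gripper open.
Joint ranges: [-2.77, 2.77], [-0.9, 2.22], [0.21, 2.48], [-1.53, 4.67], [0.24, 2.81], [-2.84, 2.84]. Speed limits (rad/s): [2.79, 2.79, 3.14, 3.14, 3.14, 3.14].

INTERFACE

Orientations are given as a unit quaternion [x, y, z, w].
In Python, from plant import ctrl gives the robot as it stands. The module is installed in compiled form; this text tells all that it offers.
- The arm moves only by the tool jog_arm, never from a script. Its argument "deltas" is a list of rows, each a list of 3 entries, a list of its own where there are three numbers: the turn, a rotation vector about the tool's x, y, z in rad, then the shift along the tool's x, y, z in m, then the opening, from 0 (shut) to 1 (fully open). In form: [[[wx, wy, wz], [dx, dy, dz], gripper], ...]. A call has 1 to 10 rows; each row is the pose to reach, as a shift and turn from the pose measured when the call began, along the tool's axes at that moment; what a row does not reach only later rows make up. A row lasts 1/12 s, in which the tool goes at most 41.7 mm and 7.16 degrees, less where a joint would pass 70% of its speed; a pose out of reach is approached as far as the arm can. A call with a gripper value outside its range is refused whole. The fingers move at their own pace and stop on an object; "force" is the grip in N (left out, the last holds). Time passes only in rows, so rows that repeat a pose let the fingers close. It gives the time, the measured TCP pose, the force and the opening at its end, in the units of the state.
- ctrl.get_state(): the state, without advancing time (a new reading comes with each control period).
- ctrl.read_camera(name): name is "side" or "top" or "wrist"; returns a dict with "pixels" (384x512x3 uint8, blue, green, red), "range_z" (384x512 float32, m along the optical axis (not along the pixel's ray), 0 where there is no reading), "fx", "fy", "cx", "cy" (pixels), "T" (4x4, takes a point from camera to world coordinates); the wrist camera has in their place "mount" (4x4, takes a point from camera to tool coordinates, whose origin is the TCP and whose axes are the tool frame's). Camera axes: x right, y up, looking along -z (the intrinsics and any distortion apply to the point x, -y, -z); pixel columns grow to the right and rows downward; lengths in m; the calibration is good to about 2 mm. A picture is of the moment at which its call begins: read the wrist's pose just before it.
- ctrl.sign_off(): hands the job in, once; it reports no verdict.
The state is a dict: "time": time; "qpos": joint angles; "dq": joint speeds; "joint_efforts": joint torques, N m; "eef_pos": TCP position; "tcp_rot": TCP orientation; "contact_force": force on the tool from outside, world axes, zero at the start; "wrist_torque": the same for the moment, N m; "opening": opening from 0.0 (shut) to 1.0 (fully open).
Only numpy, scipy, OpenCV 4.12 (cv2) and the standard library are available. Lean on these libraries where they do the work, as an engineer would, in place of code of your own. Each camera call takes 0.05 s, during which the arm holds its last target.

## Working session

There is one attempt and no reset: what is moved stays moved. The work goes in short steps, Python scripts to look and compute and a tool call to move; the robot and the scene stay as the last step left them, time stands still between calls to the robot, and variables do not carry over. Pictures are saved under pics/ and viewed, and the job is handed in when it is done.

Besides the shell and the picture viewer there is one more tool, called after "Request:" as name([rows], argument=value, ...), one row to a line, values as JSON. jog_arm: Moves the arm, as the interface text tells. Its arguments: {"type":"object","properties":{"deltas":{"type":"array","items":{"type":"array"}},"force":{"type":"number"}},"required":["deltas"]}

```bash
mkdir -p pics; python3 - <<'E'
from plant import ctrl
import cv2,numpy as np,pickle
s=ctrl.get_state();print(s)
for n in["top","side","wrist"]:
    c=ctrl.read_camera(n);cv2.imwrite(f"pics/{n}0.png",c["pixels"]);pickle.dump(c,open(f"{n}0.pkl","wb"))
    print(n,c["fx"],c["fy"],c["cx"],c["cy"],c.get("T",c.get("mount")),[k for k in c])
E
```

```text
{'time': 0.0, 'qpos': array([-1.47700658e+00,  2.87190288e-01,  1.57816712e+00,  2.04997424e-05,
        1.27857067e+00, -1.50001521e-01]), 'dq': array([ 1.26097422e-04, -1.03748002e-03,  4.10994700e-04, -2.91116787e-05,
        1.66579126e-04,  1.83101684e-04]), 'joint_efforts': array([-9.38400553e-04, -4.05984735e+01, -2.92627341e+01, -1.63967325e-04,
        5.80900771e-03,  1.37245803e-05]), 'eef_pos': array([ 0.16290531, -0.65438261,  0.22993609]), 'tcp_rot': array([-0.08594766,  0.70268495, -0.70103459,  0.08600794]), 'contact_force': array([-0.41133632,  0.63892587,  0.23212293]), 'wrist_torque': array([0.00973833, 0.00783783, 0.01411209]), 'opening': 1.002067947381475}
top 378.5684983635235 378.5684983635235 264.43348088517047 184.84626339596457 [[-0.02817221  0.99833957 -0.05024374  0.50642941]
 [-0.9995941  -0.02792321  0.00565087 -0.04320291]
 [ 0.00423852  0.05038254  0.998721    1.26760983]
 [ 0.          0.          0.          1.        ]] ['pixels', 'range_z', 'fx', 'fy', 'cx', 'cy', 'T']
side 487.84973580329597 487.84973580329597 244.75823231185308 193.04299267260976 [[-0.80877447  0.37213737 -0.45540929 -0.03757418]
 [-0.58803784 -0.49883206  0.63669307  0.77287748]
 [ 0.00976453  0.782739    0.6222735   0.89079933]
 [ 0.          0.          0.          1.        ]] ['pixels', 'range_z', 'fx', 'fy', 'cx', 'cy', 'T']
wrist 338.16555051511864 338.16555051511864 254.04511566644715 193.9996345363113 [[ 1.81406008e-04 -9.47604945e-01 -3.19444572e-01 -8.27029134e-02]
 [ 9.26275615e-04  3.19444599e-01 -9.47604501e-01 -1.42769188e-01]
 [ 9.99999555e-01 -1.23992568e-04  9.35692523e-04 -2.79901058e-04]
 [ 0.00000000e+00  0.00000000e+00  0.00000000e+00  1.00000000e+00]] ['pixels', 'range_z', 'fx', 'fy', 'cx', 'cy', 'mount']
```

View pics/top0.png

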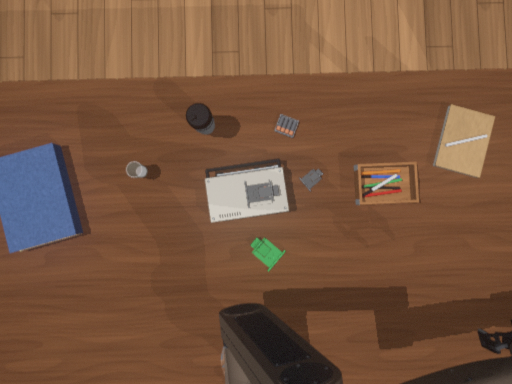

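View pics/side0.png

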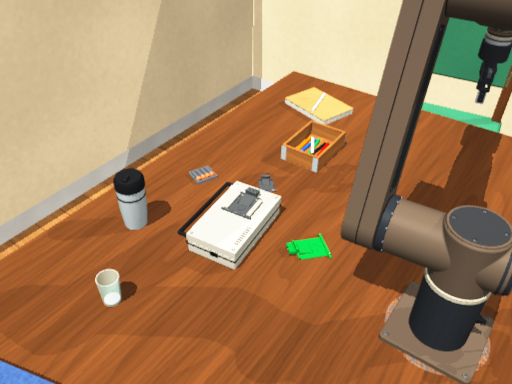

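The top view shows three cover-like things: dark grey on the radio at (262,193), green at (267,252), and small grey on the table at (311,178). The one on the radio fits, since it is the larger of the non-green ones and sits in the rails. I'll confirm this in a crop.

```bash
python3 - <<'E'
import cv2,pickle
a=cv2.imread("pics/top0.png")[150:230,195:335]
cv2.imwrite("pics/topc.png",cv2.resize(a,None,fx=5.6,fy=5.6,interpolation=cv2.INTER_CUBIC))
a=cv2.imread("pics/side0.png")[160:280,170:310]
cv2.imwrite("pics/sidec.png",cv2.resize(a,None,fx=5,fy=5,interpolation=cv2.INTER_CUBIC))
E
```

```text
(no output)
```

View pics/topc.png

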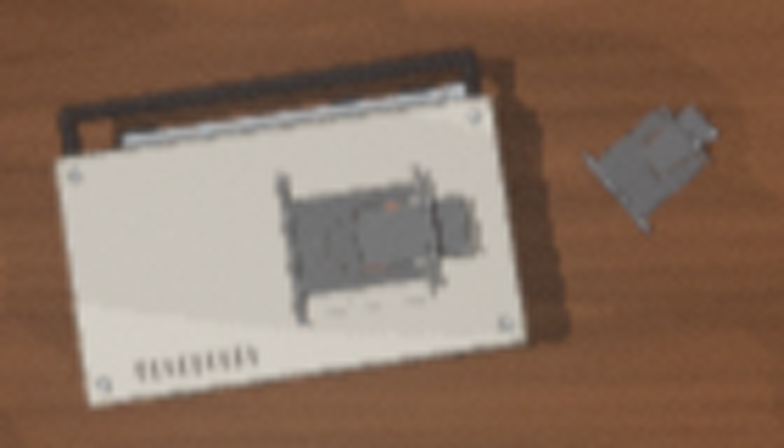

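View pics/sidec.png

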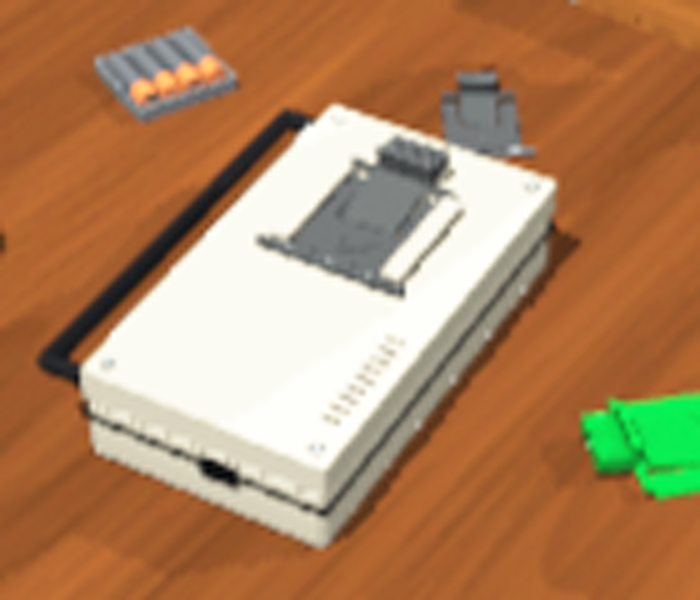

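The crop confirms it: the large dark grey cover is on the radio, with its bar at (292,250) and tab at (458,225). Radio +y is image left, which is about world +y, and the handle (+x) is up. Next I'll get its pose from the corners.

```bash
cat > h.py <<'E'
import numpy as np
def atz(c,T,u,v,z):
    d=np.array([(u-c["cx"])/c["fx"],-(v-c["cy"])/c["fy"],-1.]);d=T[:3,:3]@d;o=T[:3,3]
    return o+d*(z-o[2])/d[2]
def proj(c,T,p):
    q=np.linalg.inv(T)@np.r_[p,1];return c["cx"]+c["fx"]*q[0]/-q[2],c["cy"]-c["fy"]*q[1]/-q[2]
E
python3 - <<'E'
from h import *
import pickle
c=pickle.load(open("top0.pkl","rb"));T=c["T"]
P=[]
for u,v in[(57,158),(493,96),(527,342),(90,405),(292,250),(458,225)]:
    p=atz(c,T,u/5.6+195-.4,v/5.6+150-.4,.06);P.append(p);print(p.round(4))
P=np.array(P);ctr=P[:4].mean(0);print("ctr",ctr)
for a,b in((1,0),(2,3),(2,1),(3,0)):
    d=P[b]-P[a];print(np.hypot(*d[:2]),np.degrees(np.arctan2(d[1],d[0])))
c=pickle.load(open("side0.pkl","rb"));T=c["T"]
for u,v in[(83,378),(335,105),(556,185),(325,478)]:
    p=atz(c,T,u/5+170-.4,v/5+160-.4,.06);print("side",p.round(4))
E
```

```text
[0.595  0.1398 0.06  ]
[ 0.6236 -0.1099  0.06  ]
[ 0.4827 -0.125   0.06  ]
[0.4541 0.124  0.06  ]
[0.5388 0.0072 0.06  ]
[ 0.5504 -0.0877  0.06  ]
ctr [0.53884625 0.0072319  0.06      ]
0.25141747112726015 96.52737979362455
0.25060555137707036 96.56141076950739
0.14165350754564332 6.091901636983127
0.14179851084914064 6.420437094200946
side [0.588  0.1441 0.06  ]
side [ 0.6222 -0.1091  0.06  ]
side [ 0.4829 -0.1231  0.06  ]
side [0.4511 0.1276 0.06  ]
```

```bash
cat >> h.py <<'E'
from scipy.spatial.transform import Rotation as Ro
C=np.array([.539,.007,0.]);YAW=np.radians(6.4)
RR=Ro.from_euler('z',YAW).as_matrix()
def r2w(p): return C+RR@np.array(p)
def w2r(p): return RR.T@(np.array(p)-C)
# goal: tool y down, tool z along +-radio x
def goalR(sgn):
    z=sgn*RR[:,0];y=np.array([0,0,-1.]);x=np.cross(y,z);return np.c_[x,y,z]
def rel(s,pw,Rg):
    R0=Ro.from_quat(s["tcp_rot"]).as_matrix()
    return Ro.from_matrix(R0.T@Rg).as_rotvec().round(4),(R0.T@(np.array(pw)-s["eef_pos"])).round(4)
E
python3 - <<'E'
from h import *
from plant import ctrl
s=ctrl.get_state();print(Ro.from_quat(s["tcp_rot"]).as_matrix().round(3))
for g in(1,-1):print(rel(s,r2w([0,-.0955,.14]),goalR(g)))
E
```

```text
[[-0.97  -0.     0.241]
 [-0.241  0.002 -0.97 ]
 [-0.    -1.    -0.002]]
(array([ 1.3000e-03, -1.4387e+00, -1.6000e-03]), array([-0.5121,  0.0912, -0.4563]))
(array([1.6000e-03, 1.7029e+00, 1.4000e-03]), array([-0.5121,  0.0912, -0.4563]))
```

Request:
jog_arm([
  [[0,-1.439,0],[-0.512,0.09,-0.456],0],
  [[0,-1.439,0],[-0.512,0.09,-0.456],0],
  [[0,-1.439,0],[-0.512,0.09,-0.456],0],
  [[0,-1.439,0],[-0.512,0.09,-0.456],0],
  [[0,-1.439,0],[-0.512,0.09,-0.456],0],
  [[0,-1.439,0],[-0.512,0.09,-0.456],0],
  [[0,-1.439,0],[-0.512,0.09,-0.456],0],
  [[0,-1.439,0],[-0.512,0.09,-0.456],0],
  [[0,-1.439,0],[-0.512,0.09,-0.456],0],
  [[0,-1.439,0],[-0.512,0.09,-0.456],0],
], force=40)

```text
time: 0.98
eef_pos: [0.3964, -0.3118, 0.1767]
tcp_rot: [-0.481, 0.518, -0.517, 0.482]
contact_force: [-0.0, -0.3, 0.3]
opening: -0.0
```

```bash
python3 - <<'E'
from h import *
from plant import ctrl
s=ctrl.get_state();print(s["time"],s["eef_pos"],s["qpos"],s["opening"])
for g in(1,):print(rel(s,r2w([0,-.0955,.14]),goalR(g)))
E
```

```text
0.9833 [ 0.39637924 -0.3117938   0.17669636] [-8.68519163e-01 -3.98142947e-02  2.03977003e+00  1.23307993e-03
  1.14291757e+00 -7.97856344e-01] -0.00019060661964940415
(array([-1.000e-04, -1.829e-01, -1.700e-03]), array([-0.2342,  0.0371,  0.137 ]))
```

Request:
jog_arm([
  [[0,-0.183,0],[-0.234,0.037,0.137],0],
  [[0,-0.183,0],[-0.234,0.037,0.137],0],
  [[0,-0.183,0],[-0.234,0.037,0.137],0],
  [[0,-0.183,0],[-0.234,0.037,0.137],0],
  [[0,-0.183,0],[-0.234,0.037,0.137],0],
  [[0,-0.183,0],[-0.234,0.037,0.137],0],
  [[0,-0.183,0],[-0.234,0.037,0.137],0],
  [[0,-0.183,0],[-0.234,0.037,0.137],0],
  [[0,-0.183,0],[-0.234,0.037,0.137],0],
])

```text
time: 1.73
eef_pos: [0.5497, -0.0867, 0.1394]
tcp_rot: [-0.528, 0.471, -0.47, 0.528]
contact_force: [0.7, -0.0, 0.5]
opening: 0.001
```

```bash
python3 - <<'E'
from h import *
from plant import ctrl
import cv2
s=ctrl.get_state();print(s["time"],s["eef_pos"],s["qpos"],s["contact_force"],w2r(s["eef_pos"]))
print(rel(s,r2w([0,-.0955,.14]),goalR(1)))
c=ctrl.read_camera("wrist");im=c["pixels"].copy()
T=np.eye(4);T[:3,:3]=Ro.from_quat(s["tcp_rot"]).as_matrix();T[:3,3]=s["eef_pos"];T=T@c["mount"]
# overlay expected points: opening corners, rails, pad, bar
for p in[(0,-.093,.0765),(.017,-.0845,.0765),(-.017,-.0845,.0765),(.017,-.1015,.0765),(-.017,-.1015,.0765),(.044,.002,.066),(-.044,.002,.066),(.07,-.125,.06),(-.07,-.125,.06)]:
    u,v=proj(c,T,r2w(p));cv2.circle(im,(int(round(u)),int(round(v))),2,(0,0,255),-1)
cv2.imwrite("pics/w1.png",cv2.resize(im,None,fx=1.56,fy=1.56))
c=ctrl.read_camera("side");cv2.imwrite("pics/s1.png",cv2.resize(c["pixels"][120:260,170:330],None,fx=4.5,fy=4.2))
E
```

```text
1.7333 [ 0.54971684 -0.08665436  0.13935741] [-3.39255663e-01  1.23169324e-01  1.94506652e+00  1.46987584e-03
  1.07532974e+00 -4.54892050e-01] [ 0.71911028 -0.0052078   0.45120924] [ 0.0002105  -0.0942653   0.13935741]
(array([ 0.0012,  0.0032, -0.002 ]), array([ 0.0012, -0.0006, -0.0002]))
```

View pics/w1.png

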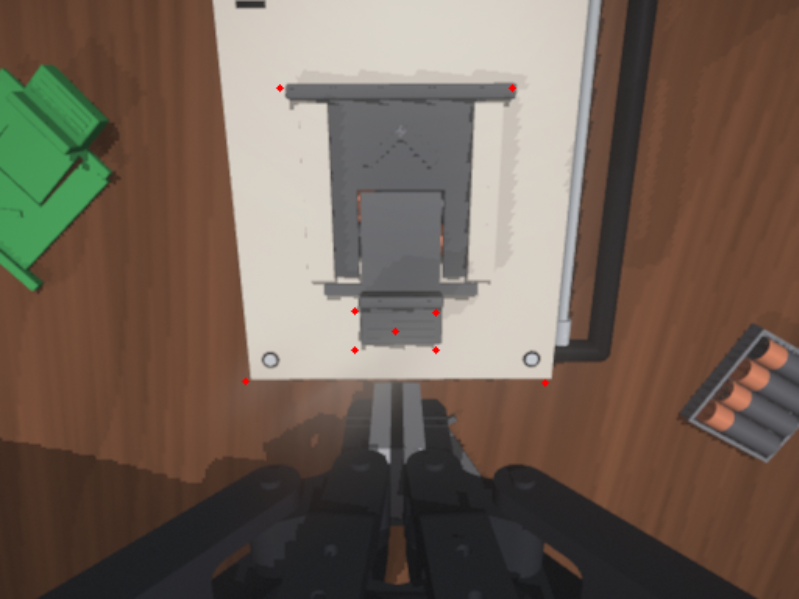

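View pics/s1.png

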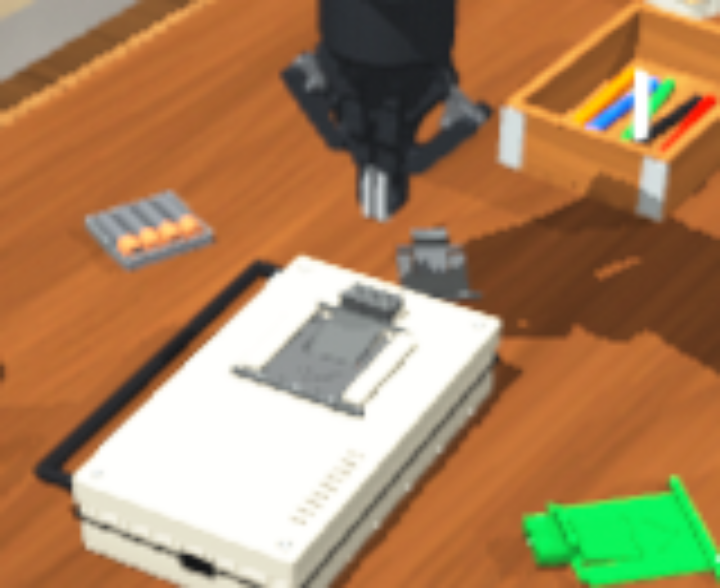

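The wrist view shows the cover at (400,190), its bar at (400,93) and the pad flat at (401,325). My predicted dots lie about 2 mm to −x and 1 mm to −y of that, so I'll correct for it, place the tip on the rear part of the pad clear of the step, and descend.

```bash
sed -i 's/C=np.array(\[.539,.007,0.\])/C=np.array([.5406,.008,0.])/' h.py; python3 - <<'E'
from h import *
from plant import ctrl
s=ctrl.get_state();print(s["time"],w2r(s["eef_pos"]),s["contact_force"])
print(rel(s,r2w([0,-.0965,.080]),goalR(1)))
E
```

```text
1.8333 [-0.0020938  -0.09678269  0.13989575] [-0.38173884  0.19202907  0.61397751]
(array([ 0.0004,  0.    , -0.0015]), array([-0.0002,  0.0599,  0.0021]))
```

Request:
jog_arm([
  [[0,0,0],[0,0.03,0.002],0],
  [[0,0,0],[0,0.05,0.002],0],
  [[0,0,0],[0,0.058,0.002],0],
  [[0,0,0],[0,0.06,0.002],0],
  [[0,0,0],[0,0.06,0.002],0],
])

```text
time: 2.25
eef_pos: [0.5508, -0.0889, 0.0798]
tcp_rot: [-0.527, 0.472, -0.471, 0.527]
contact_force: [0.0, -0.9, 0.0]
opening: -0.003
```

```bash
python3 - <<'E'
from h import *
from plant import ctrl
import cv2
s=ctrl.get_state();print(s["time"],w2r(s["eef_pos"]),s["contact_force"])
c=ctrl.read_camera("wrist");cv2.imwrite("pics/w2.png",cv2.resize(c["pixels"][120:320,130:390],None,fx=3,fy=3))
c=ctrl.read_camera("side");cv2.imwrite("pics/s2.png",cv2.resize(c["pixels"][150:250,190:310],None,fx=6,fy=6))
E
```

```text
2.25 [-0.00064639 -0.09744881  0.07979708] [ 0.00779259 -0.94256101  0.02418184]
```

View pics/w2.png

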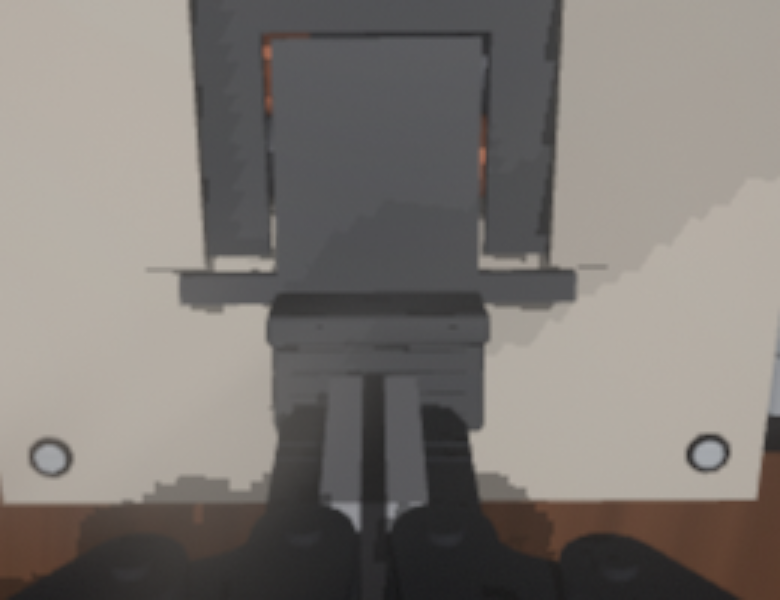

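View pics/s2.png

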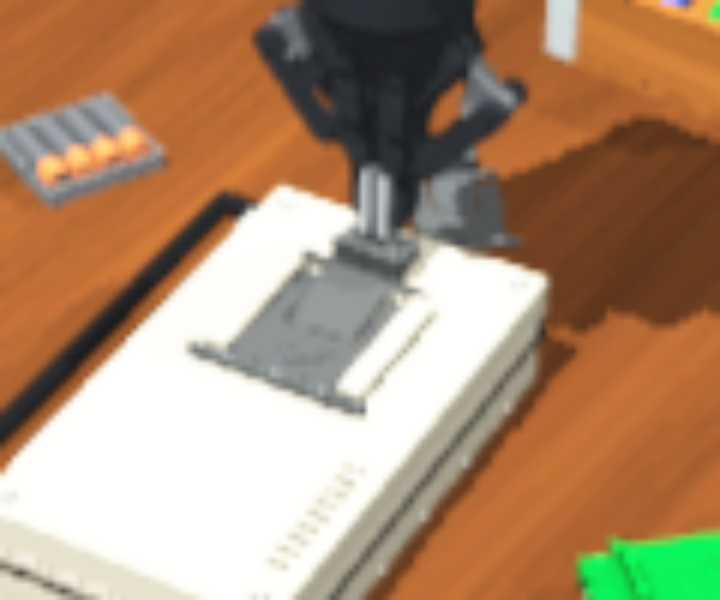

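The tip (front edge at row ~378) is over the pad, about 4–5 mm behind the step (row 345) and centred sideways. I'll press down.

Request:
jog_arm([
  [[0,0,0],[-0.002,0.002,0],0],
  [[0,0,0],[-0.002,0.005,0],0],
  [[0,0,0],[-0.002,0.008,0],0],
  [[0,0,0],[-0.002,0.01,0],0],
  [[0,0,0],[-0.002,0.01,0],0],
  [[0,0,0],[-0.002,0.01,0],0],
])

```text
time: 2.85
eef_pos: [0.5525, -0.0872, 0.0719]
tcp_rot: [-0.526, 0.471, -0.472, 0.528]
contact_force: [0.8, 0.2, 3.0]
opening: -0.002
```

```bash
python3 - <<'E'
from h import *
from plant import ctrl
import cv2
s=ctrl.get_state();print(s["time"],w2r(s["eef_pos"]),s["contact_force"])
c=ctrl.read_camera("wrist");cv2.imwrite("pics/w3.png",cv2.resize(c["pixels"][120:320,130:390],None,fx=3,fy=3))
E
```

```text
2.85 [ 0.00119672 -0.09591437  0.07185398] [0.76974652 0.24873725 2.98401923]
```

View pics/w3.png

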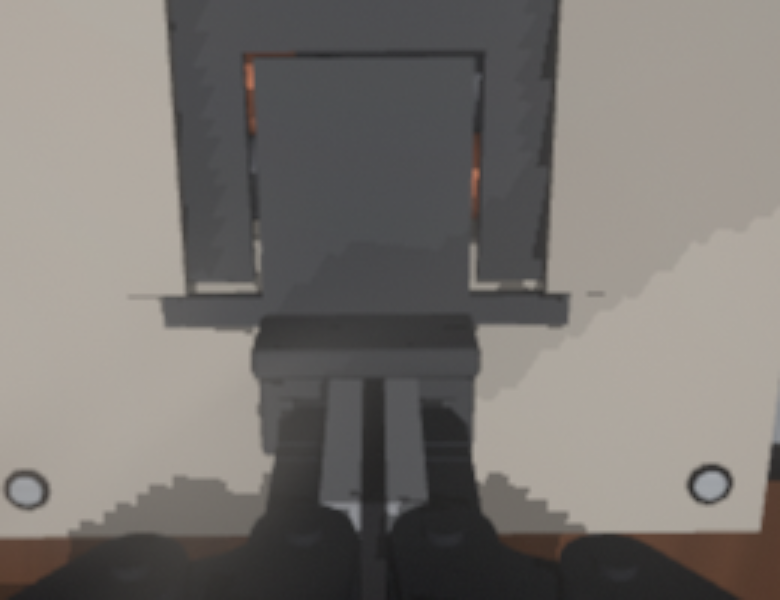

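The tip is now against the step at row ~378 with 3 N of down force, so the tab is mostly down. I'll press a bit more.

Request:
jog_arm([
  [[0,0,0],[0,0.003,-0.001],0],
  [[0,0,0],[0,0.005,-0.001],0],
  [[0,0,0],[0,0.006,-0.001],0],
  [[0,0,0],[0,0.006,-0.001],0],
])

```text
time: 3.23
eef_pos: [0.5526, -0.0875, 0.0691]
tcp_rot: [-0.526, 0.47, -0.473, 0.528]
contact_force: [-4.5, 0.8, 17.0]
opening: 0.001
```

```bash
python3 - <<'E'
from h import *
from plant import ctrl
s=ctrl.get_state();print(s["time"],w2r(s["eef_pos"]),s["contact_force"])
print(rel(s,r2w([0,-.0865,.066]),goalR(1)))
E
```

```text
3.2333 [ 0.00126996 -0.0962861   0.06911341] [-4.50583427  0.81538971 17.00632369]
(array([-0.0038, -0.0005,  0.0006]), array([-0.0098,  0.0031, -0.0013]))
```

It's bottomed out at z 0.0691 with 17 N. Now I'll ease to a light press and start the push.

Request:
jog_arm([
  [[0,0,0],[-0.002,0.001,0],0],
  [[0,0,0],[-0.005,0.001,-0.001],0],
  [[0,0,0],[-0.008,0.001,-0.001],0],
  [[0,0,0],[-0.011,0.001,-0.001],0],
  [[0,0,0],[-0.014,0.001,-0.001],0],
  [[0,0,0],[-0.014,0.001,-0.001],0],
])

```text
time: 3.73
eef_pos: [0.551, -0.0741, 0.0692]
tcp_rot: [-0.526, 0.469, -0.473, 0.528]
contact_force: [0.5, -2.3, 6.7]
opening: -0.002
```

```bash
python3 - <<'E'
from h import *
from plant import ctrl
import cv2
s=ctrl.get_state();print(s["time"],w2r(s["eef_pos"]),s["contact_force"])
c=ctrl.read_camera("wrist");cv2.imwrite("pics/w4.png",cv2.resize(c["pixels"][20:320,90:430],None,fx=2,fy=2))
print(rel(s,r2w([0,-.0365,.071]),goalR(1)))
E
```

```text
3.7333 [ 0.00117214 -0.08271868  0.06923413] [ 0.54886286 -2.27791939  6.67526255]
(array([-0.006 ,  0.0001,  0.0023]), array([-0.0462, -0.0019, -0.0012]))
```

View pics/w4.png

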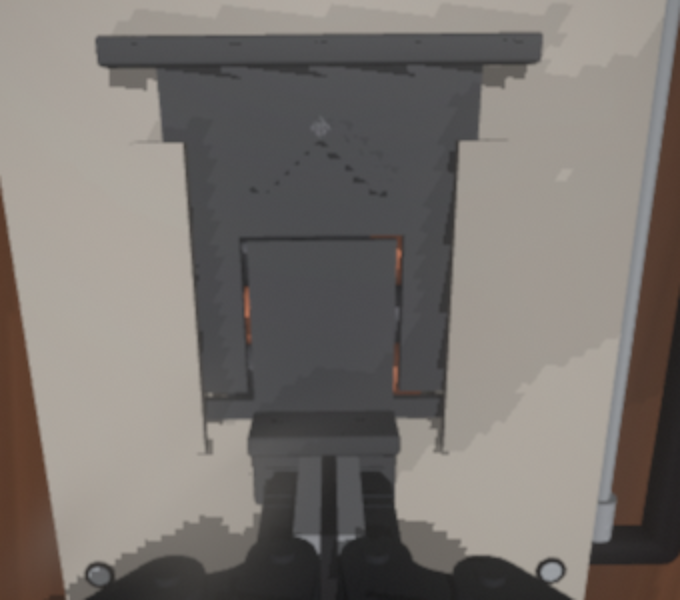

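The cover has slid ~13 mm: the bar at (320,50) stands clear of the rail ends at row ~140, and the shoulders are under the lips. I'll lift the tip ~2 mm off the pad and keep pushing on the step.

Request:
jog_arm([
  [[0,0,0],[-0.004,-0.001,0],0],
  [[0,0,0],[-0.01,-0.002,-0.001],0],
  [[0,0,0],[-0.016,-0.002,-0.001],0],
  [[0,0,0],[-0.022,-0.002,-0.001],0],
  [[0,0,0],[-0.028,-0.002,-0.001],0],
  [[0,0,0],[-0.034,-0.002,-0.001],0],
  [[0,0,0],[-0.04,-0.002,-0.001],0],
  [[0,0,0],[-0.046,-0.002,-0.001],0],
  [[0,0,0],[-0.05,-0.002,-0.001],0],
  [[0,0,0],[-0.05,-0.002,-0.001],0],
])

```text
time: 4.62
eef_pos: [0.5441, -0.0233, 0.071]
tcp_rot: [-0.526, 0.47, -0.473, 0.528]
contact_force: [-0.5, -0.4, 2.2]
opening: -0.001
```

```bash
python3 - <<'E'
from h import *
from plant import ctrl
import cv2
s=ctrl.get_state();print(s["time"],w2r(s["eef_pos"]),s["contact_force"])
c=ctrl.read_camera("wrist");cv2.imwrite("pics/w5.png",cv2.resize(c["pixels"][20:320,90:430],None,fx=2,fy=2))
print(rel(s,r2w([0,-.0365,.071]),goalR(1)))
E
```

```text
4.6167 [-7.43889739e-06 -3.15437809e-02  7.09709168e-02] [-0.49367183 -0.41724192  2.22765454]
(array([-0.0055,  0.0006,  0.0012]), array([ 0.005, -0.   ,  0.   ]))
```

View pics/w5.png

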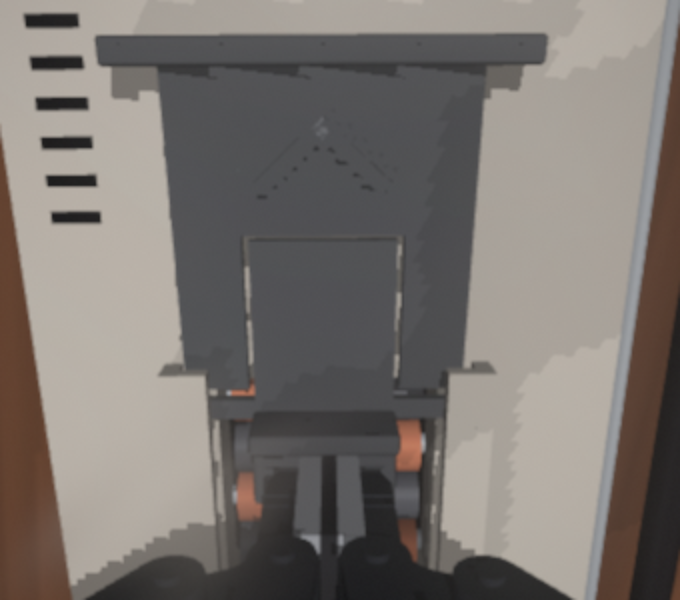

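Travel is ~64 mm and the cover is straight. I'll push ~36 mm more, raising the tip as the tab springs up past 77 mm.

Request:
jog_arm([
  [[0,0,0],[-0.005,-0.001,0],0],
  [[0,0,0],[-0.01,-0.002,0],0],
  [[0,0,0],[-0.015,-0.003,0],0],
  [[0,0,0],[-0.019,-0.005,0],0],
  [[0,0,0],[-0.023,-0.007,0],0],
  [[0,0,0],[-0.027,-0.007,0],0],
  [[0,0,0],[-0.031,-0.007,0],0],
  [[0,0,0],[-0.035,-0.007,0],0],
  [[0,0,0],[-0.037,-0.007,0],0],
  [[0,0,0],[-0.037,-0.007,0],0],
])

```text
time: 5.5
eef_pos: [0.5396, 0.0139, 0.0776]
tcp_rot: [-0.526, 0.47, -0.472, 0.529]
contact_force: [0.2, 0.6, 1.1]
opening: -0.001
```

```bash
python3 - <<'E'
from h import *
from plant import ctrl
import cv2
s=ctrl.get_state();print(s["time"],w2r(s["eef_pos"]),s["contact_force"])
c=ctrl.read_camera("wrist");cv2.imwrite("pics/w6.png",cv2.resize(c["pixels"][20:320,90:430],None,fx=2,fy=2))
c=ctrl.read_camera("side");cv2.imwrite("pics/s6.png",cv2.resize(c["pixels"][150:270,170:310],None,fx=5,fy=5))
E
```

```text
5.5 [-0.00029347  0.0059616   0.07761967] [0.16681264 0.61120906 1.05811446]
```

View pics/w6.png

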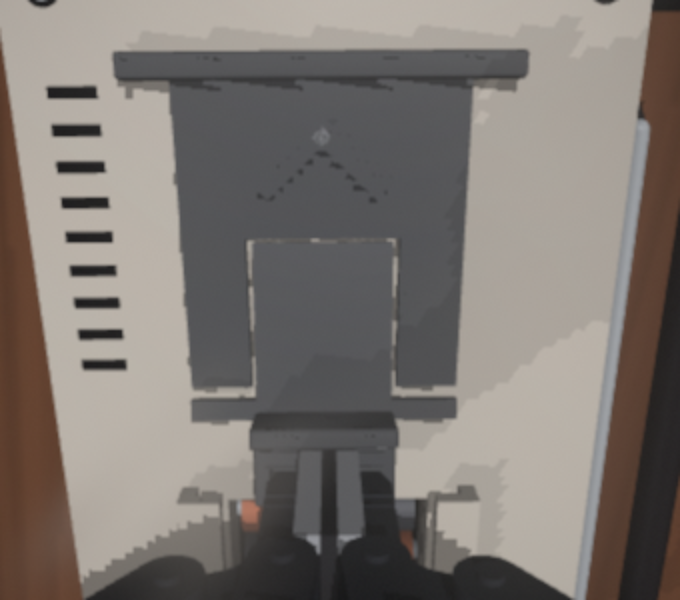

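View pics/s6.png

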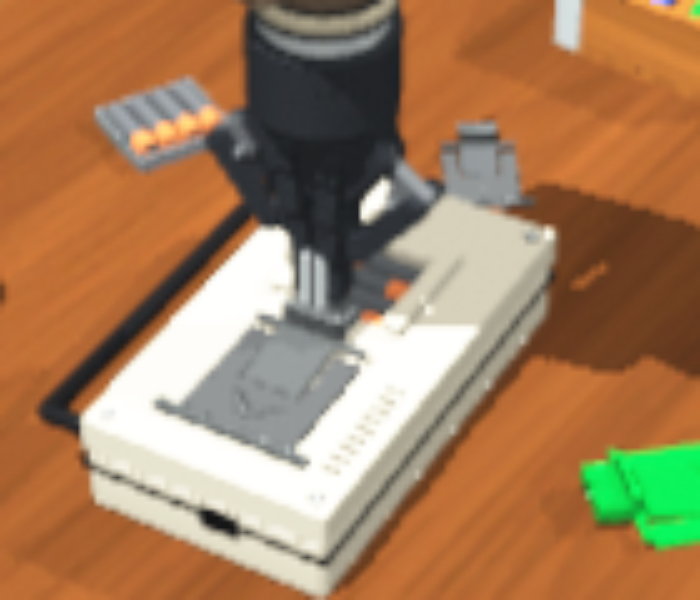

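The cover is off the rails and flat, at the far end of the back; the tip is still by the step at (325,455). I'll back off a little and rise.

Request:
jog_arm([
  [[0,0,0],[0.001,-0.001,0],0],
  [[0,0,0],[0.003,-0.003,0],0],
  [[0,0,0],[0.003,-0.015,0],0],
  [[0,0,0],[0.003,-0.05,0],0],
  [[0,0,0],[0.003,-0.09,0],0],
  [[0,0,0],[0.003,-0.12,0],0],
  [[0,0,0],[0.05,-0.14,0],0],
  [[0,0,0],[0.08,-0.15,0],0],
  [[0,0,0],[0.08,-0.15,0],0],
])

```text
time: 6.35
eef_pos: [0.5506, -0.0717, 0.2337]
tcp_rot: [-0.524, 0.467, -0.477, 0.528]
contact_force: [0.2, 0.9, 0.7]
opening: 0.001
```

```bash
python3 - <<'E'
from h import *
from plant import ctrl
import cv2
s=ctrl.get_state();print(s["time"],w2r(s["eef_pos"]),s["contact_force"])
c=ctrl.read_camera("wrist");im=c["pixels"].copy()
T=np.eye(4);T[:3,:3]=Ro.from_quat(s["tcp_rot"]).as_matrix();T[:3,3]=s["eef_pos"];T=T@c["mount"]
for cy in(.05,):
  for p in[(.044,cy+.041,.066),(-.044,cy+.041,.066),(.017,cy-.0625,.0765),(-.017,cy-.0625,.0765),(.028,-.005,.0685),(-.028,-.005,.0685),(.07,.125,.06),(-.07,.125,.06)]:
    u,v=proj(c,T,r2w(p));cv2.circle(im,(int(round(u)),int(round(v))),2,(0,0,255),-1)
cv2.imwrite("pics/w7.png",cv2.resize(im,None,fx=1.56,fy=1.56))
c=ctrl.read_camera("side");cv2.imwrite("pics/s7.png",cv2.resize(c["pixels"][150:270,170:310],None,fx=5,fy=5))
E
```

```text
6.35 [ 0.00108538 -0.08031255  0.23370585] [0.15759112 0.91919734 0.7210595 ]
```

View pics/w7.png

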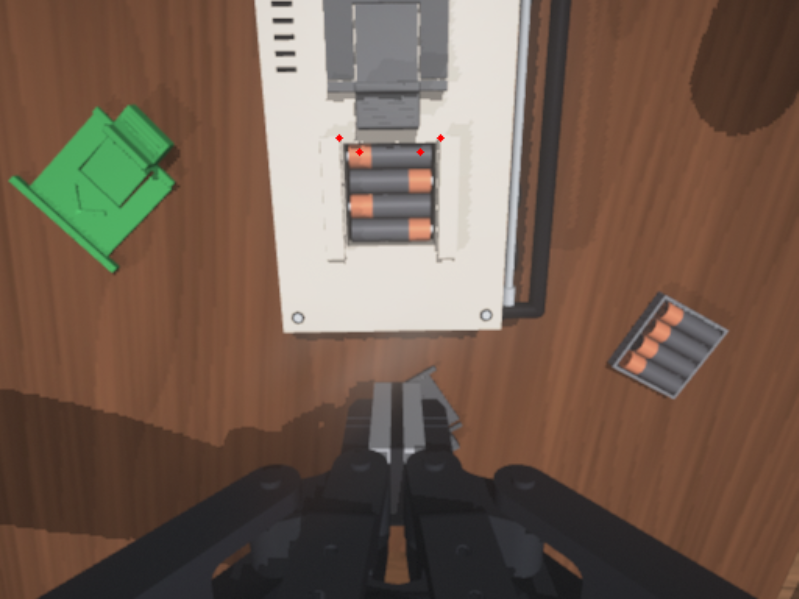

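View pics/s7.png

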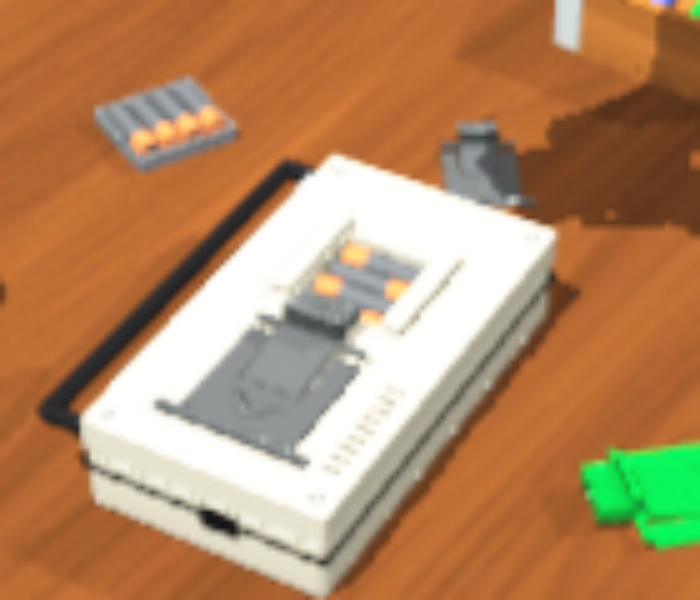

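The whole compartment, with its four cells, is bare at rows 143–243. The pad's rear edge at row 128 is beyond it, 24 px (about 13 mm) further than the dot drawn for cover y = 0.05. One depth check for flatness and tab height before handing in.

```bash
python3 - <<'E'
from h import *
from plant import ctrl
import cv2
c=ctrl.read_camera("top");T=c["T"];rz=c["range_z"]
for n,p in dict(pad=(0,.009,.0765),panelL=(-.026,.05,.063),panelR=(.026,.05,.063),panelF=(0,.088,.063),bar=(0,.101,.066),back1=(0,.117,.06),back2=(.05,.03,.06),back3=(0,-.11,.06)).items():
    u,v=proj(c,T,r2w(p));u,v=int(round(u)),int(round(v));d=np.median(rz[v-1:v+2,u-1:u+2])
    q=T@np.r_[np.array([(u-c["cx"])/c["fx"],-(v-c["cy"])/c["fy"],-1])*d,1];print(n,(u,v),q[2].round(4))
cv2.imwrite("pics/t8.png",cv2.resize(c["pixels"][90:280,100:430],None,fx=2.4,fy=2.4))
E
```

```text
pad (243, 194) 0.5322
panelL (232, 204) 0.0627
panelR (230, 188) 0.0645
panelF (219, 198) 0.0634
bar (215, 198) 0.0635
back1 (210, 199) 0.0618
back2 (235, 179) 0.0603
back3 (281, 189) 0.5151
```

View pics/t8.png

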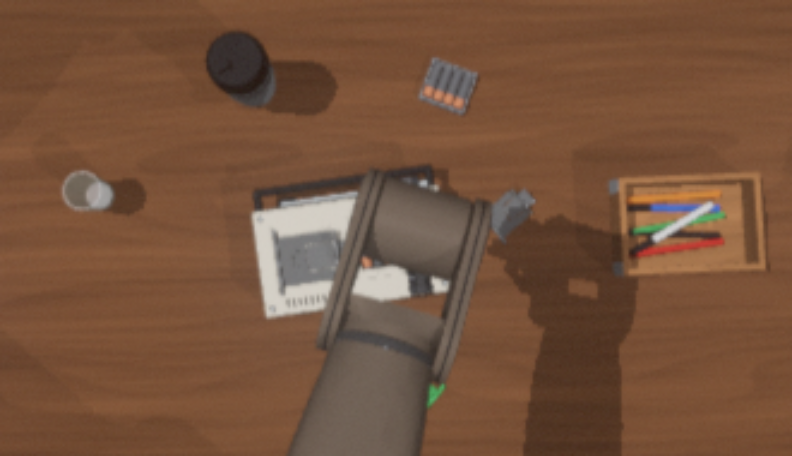

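The panel reads 63–64 mm, which is flat, and the bystanders look unmoved. The arm hides the pad from the top camera, so I'll read its height with the wrist camera.

```bash
python3 - <<'E'
from h import *
from plant import ctrl
s=ctrl.get_state();c=ctrl.read_camera("wrist")
T=np.eye(4);T[:3,:3]=Ro.from_quat(s["tcp_rot"]).as_matrix();T[:3,3]=s["eef_pos"];T=T@c["mount"]
for n,u,v in[("pad",249,75),("tongue",249,20),("panel",216,40),("back",200,80),("back2",249,185)]:
    d=np.median(c["range_z"][v-1:v+2,u-1:u+2]);q=T@np.r_[np.array([(u-c["cx"])/c["fx"],-(v-c["cy"])/c["fy"],-1])*d,1]
    print(n,w2r(q[:3]).round(4))
print(ctrl.get_state()["dq"].round(4))
E
```

```text
pad [-0.004   0.0121  0.0762]
tongue [-0.0039  0.0547  0.0638]
panel [-0.0314  0.0398  0.0637]
back [-0.0469  0.0083  0.0598]
back2 [-0.0048 -0.0874  0.0599]
[ 0.0189  0.009   0.0154 -0.0006 -0.0031 -0.0023]
```

The pad is 16.4 mm above the back, so the tab has sprung up.

```bash
python3 -c "
from plant import ctrl
print(ctrl.sign_off())"
```

```text
the job is handed in; nothing more can be done
None
```

I pressed the snap tab home with the shut fingertips, reaching 17 N at the bottom with the cover still in place. I then pushed the cover along its arrow by the thumb step until it was out of the rails, backed off, rose clear and handed the job in at about 6.5 s.

**Final checks:**
- **Position:** the cover is at about y = +63 mm of the radio, roughly 102 mm from where it started. All four cells are in view.
- **Flatness:** its panel reads 63–64 mm all over, so it lies flat on the back.
- **Tab:** the pad is 16.4 mm above the back, so the tab has sprung up again.
- **Bystanders:** the tumbler, glass, tray and pen box look unmoved in the top picture; I did not measure them.

**What disagreed:**
- My first radio pose from the top camera was about 2 mm off against the wrist camera, and I corrected it before pressing.
- The arm hid the pad from the top camera at the end, so I read its height from the wrist camera instead.

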